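Take the boiled egg from its cup with tongs

TASK

Pick up the kitchen tongs by their two black grip pads, close their jaws gently on the egg as it stands in its egg cup, and lift it out so that it hangs in the tongs well clear of the cup, at least 5 cm higher than it stood. Finish while still holding it up there in the tongs: nothing is put down or let go. Only the tongs may touch the egg, its shell must not be squeezed hard, and both egg cups and everything else stay standing where they are.

Things in the scene. Friction and masses are not known exactly. Their poses are not given: they have to be found in the camera images.
- tongs: Steel spring tongs with black pads, lying flat, loose, 210 mm long, about 110 g. Two mirror-image arms, one either side of the tongs' x axis, swing in their x-y plane; jaws at +x, pin at -x. Origin: on the underside (the face they lie on), midway between the two grip pads, within 10 mm of the centre of mass; z is up as they lie. Squeezing the pads together closes the jaws.
- tongs_grip (a point): Midway between the two black grip pads, 15 mm above the underside. The pads are upright flats 44 mm long (along x) and 30 mm tall, from the underside up. Over their outer faces: 57 mm when open, as they lie; about 40 mm with the jaws closed on the egg. Squeezed lightly to 50 mm the tongs can be carried with the jaws still open.
- tongs_pin (a point): The hinge pin of both arms, 85 mm behind the tongs' origin along their x. Its spring pushes each pad outwards with 5 N when open, 6.5 N when closed on the egg. Jaws are twice as far from the pin as pads, so half of each finger's push beyond the spring's reaches the egg at each jaw.
- tongs_jaw (a point): Midway between the jaws, 85 mm ahead of the tongs' origin along x and 9 mm above their underside. The jaws are shallow V plates, 18 mm tall (9 mm above and below this point), 43 mm long along x, hollow towards the egg. Gap at their middles 83 mm when open, 69 mm with the pads squeezed to 50 mm; 19 mm less at the V's edges. Open, they are 91 mm wide outside.
- tongs_left (a joint): Closing angle of the left arm (+y side), rad: 0 fully open, about 0.10 closed on the egg, 0.21 at most. The right arm mirrors it.
- egg: A hen's egg, 58 g, 44 mm across at its widest, 56 mm tall, blunt end down in the egg cup. Origin at its lower end, z along its long axis. The shell counts as cracked when the tongs' contact forces on it (both jaws together) add up to 30 N; a push of 12 to 20 N by each finger on the pads is ample and safe.
- egg_center (a point): Middle of the egg at its widest place, on its axis, 25 mm above its lower end; the egg reaches 31 mm above this point. In its cup it is about 58 mm above the worktop.
- egg_cup: The white egg cup that holds the egg, loose, 120 g; foot 52 mm across, rim 45 mm across, 45 mm tall. Origin under its foot. Its rim ends 13 mm below the egg's widest place.
- spare_cup: An identical egg cup, empty, loose. The two cups may have changed places.
- garlic: Bystander: a garlic bulb, 53 mm across, 52 mm tall. Origin under its middle. Not to be moved.
- teaspoon: Bystander: a teaspoon 130 mm long. Origin under its middle. Not to be moved.
- spice_jar: Bystander: a spice jar, 45 mm across, 106 mm tall. Origin under its middle. Not to be moved.
Mind the look-alikes: they are no part of the job. Leave any green or purple look-alike of the egg alone.

How it is judged:
By the outcome, as a careful person would: the job done as asked, in the order asked, and still so for the second after the job is handed in, while the arm keeps its last pose, push and grip.
It also fails if it takes over 38 s, if anything falls off the work surface, if the arm or the gripper's body presses on something with over 40 N, if the wrist force passes 120 N, or if a joint passes its speed limit or range.

ROBOT

A 6-joint arm with a two-finger parallel gripper is mounted at the origin on a cart in front of the work surface, level with it; the furniture and walls round the work are solid. World frame = base frame: x ahead of the robot, y to its left, z up, the work surface at z = 0. Lengths are in m, angles in rad, forces in N, time in s.
With the tool pointing down it reaches from about 0.35 to 0.975 m from the base axis. Payload 4.9 kg.
Tool frame: the origin (TCP) lies midway between the tips of the shut fingers; the grasp point (between the pads) lies ctrl.grip_depth behind it (ctrl.grip_depth is the distance from the TCP to the grasp point, in m); z points along the fingers, y is the line along which they close (so a half turn about z gives the same grasp; the last joint's range is limited). The gripper opens to 85 mm and grips with 20 to 120 N. Pads are 22 mm wide; open, the fingers measure 114 mm over their backs; the gripper's body (76 mm by 85 mm) begins 54 mm behind the grasp point. The pads swing forward as they close: fully open they stand 13 mm farther back than shut.
Start: joints at [-1.337, 0.053, 1.613, -0, 1.476, -0.119], TCP at [0.216, -0.586, 0.231] pointing down, gripper open.
Joint ranges: [-3.01, 3.01], [-1.01, 2.22], [0.06, 2.58], [-1.02, 4.17], [0.09, 2.62], [-3.14, 3.14]. Speed limits (rad/s): [2.57, 2.57, 3.14, 3.14, 3.14, 3.14].

INTERFACE

Orientations are given as a rotation vector (axis times angle).
In Python, from station import ctrl, get_image, camera_model gives the robot as it stands. The module is installed in compiled form; this text tells all that it offers.
- The arm moves only by the shell command python3 -m crank 'ROWS' [FORCE]. ROWS is JSON, a list of rows, each a list of 7 numbers: the shift along the tool's x, y, z in mm, then the turn, a rotation vector about the tool's x, y, z in rad, then the opening, from -1 (shut) to 1 (fully open). A call has exactly 10 rows; each row shifts and turns the commanded pose from where the row before left it, along the tool's axes as they then stand; what a row does not reach is not made up. A row lasts 1/12 s, in which the tool goes at most 41.7 mm and 7.16 degrees, less where a joint would pass 70% of its speed; a pose out of reach is approached as far as the arm can. A call with a gripper value outside its range is refused whole. The fingers move at their own pace and stop on an object; FORCE is the grip in N (left out, the last holds). Time passes only in rows, so rows that do not move let the fingers close, or fill a call up. It gives the time, the measured TCP pose, the force, the opening and the grip force at its end, in the units of the state.
- ctrl.get_obs(): the state, without advancing time (a new reading comes with each control period).
- get_image(name): name is "side" or "top"; returns the picture (400x640x3 uint8, red, green, blue); there is no depth.
- camera_model(name): a dict with "vertical_fov" (degrees; the focal length in pixels is half the picture's height over the tangent of half this angle, whatever the lens; pixels are square), "cx", "cy" (the principal point, pixels), "R" (3x3) and "t" (3): a world point X has camera coordinates R X + t. Camera axes: x right, y down, z forward; pixel columns grow to the right and rows downward; lengths in m; the calibration is good to about 2 mm. A picture is of the moment at which its call begins. camera_model takes no time and is no camera call.
- ctrl.finish_job(): hands the job in; it is judged then, once.
The state is a dict: "t": time; "q": joint angles; "dq": joint speeds; "effort": joint torques, N m; "tool_pos": TCP position; "tool_rot": TCP orientation; "contact_force": force on the tool from outside, world axes, zero at the start; "wrist_torque": the same for the moment, N m; "opening": finger opening in m; "grip_force": force on a finger pad.
Only numpy, scipy, OpenCV 4.12 (cv2) and the standard library are available. Lean on these libraries where they do the work, as an engineer would, in place of code of your own. Each camera call takes 0.05 s, during which the arm holds its last target. There are 200 camera calls.

## Working session

There is one attempt and no reset: what is moved stays moved. The work goes in short steps, Python scripts to look and compute and a shell command to move; the robot and the scene stay as the last step left them, time stands still between calls to the robot, and variables do not carry over. Pictures are saved under pics/ and viewed, at most 10 in all, crops included, and the job is handed in when it is done.

```bash
mkdir -p pics
python3 - <<'E'
from station import ctrl,get_image,camera_model
import cv2,numpy as np
for n in("top","side"):
    im=get_image(n);cv2.imwrite(f"pics/{n}0.png",im[:,:,::-1]);np.save(f"{n}0.npy",im)
    m=camera_model(n);print(n,m)
o=ctrl.get_obs();print(o,ctrl.grip_depth)
E
```

```text
top {'vertical_fov': 47.89199468352721, 'cx': 324.6688343756751, 'cy': 201.37646622141835, 'R': array([[ 2.07117601e-03, -9.99885787e-01, -1.49707262e-02],
       [-9.83002195e-01,  7.12622659e-04, -1.83592419e-01],
       [ 1.83582119e-01,  1.50965089e-02, -9.82888448e-01]]), 't': array([0.0061481 , 0.55952615, 1.15968259])}
side {'vertical_fov': 46.126578262220406, 'cx': 313.9312933464426, 'cy': 195.66092978829144, 'R': array([[-0.11272255, -0.99362572, -0.00124522],
       [-0.83615818,  0.0955354 , -0.54010415],
       [ 0.53678034, -0.05984072, -0.84159727]]), 't': array([0.06893238, 0.50778974, 1.37762182])}
{'t': 0.1, 'q': array([-1.33699671e+00,  5.33183349e-02,  1.61416017e+00,  1.42714331e-05,
        1.47601858e+00, -1.19011781e-01]), 'dq': array([-0.00124368, -0.00143316, -0.0022296 ,  0.00152552, -0.00027084,
        0.00107942]), 'effort': array([ 4.33995110e-04, -3.94903421e+01, -3.71363354e+01, -1.09054461e-04,
        3.95234500e-03, -2.58132523e-06]), 'tool_pos': array([ 0.21582516, -0.58594588,  0.23016684]), 'tool_rot': array([-3.09096549e+00, -5.50989069e-01,  1.49230349e-04]), 'contact_force': array([ 0.1693275 , -1.11413833,  0.57123914]), 'wrist_torque': array([-0.00333039, -0.05298645,  0.02865766]), 'grip_force': 0.0, 'opening': 0.08579111467874916} 0.0187
```

View pics/top0.png

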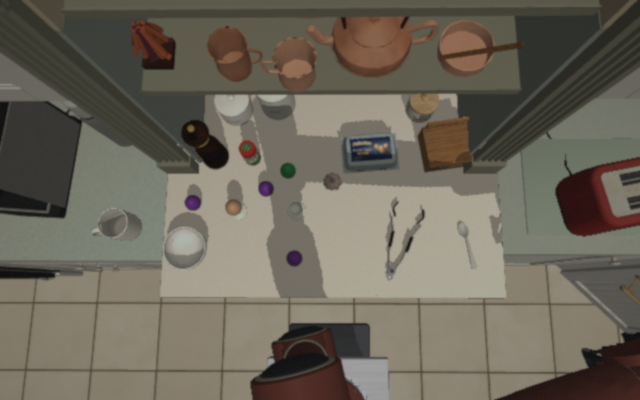

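View pics/side0.png

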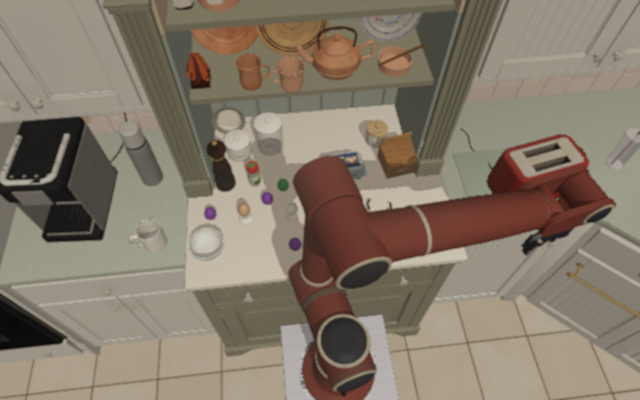

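The top view shows the tongs with the pin near (390,272), pads near (390,239)/(408,243) and jaws near (394,207)/(421,213). The egg in its cup is near (234,207), with purple and green decoys around it and the spare cup at (295,209). In the side view the egg is at (244,211) and the arm hides the tongs. Next I'll zoom in on the top view.

```bash
python3 - <<'E'
import cv2,numpy as np
t=np.load("top0.npy")[:,:,::-1];s=np.load("side0.npy")[:,:,::-1]
a=cv2.resize(t[190:290,365:490],None,fx=6,fy=6,interpolation=cv2.INTER_CUBIC)[:, :600]
b=cv2.resize(t[165:265,165:305],None,fx=5,fy=5,interpolation=cv2.INTER_CUBIC)
cv2.imwrite("pics/a.png",cv2.convertScaleAbs(a,alpha=1.3));cv2.imwrite("pics/b.png",cv2.convertScaleAbs(b,alpha=1.5))
E
cat > h.py <<'E'
import numpy as np
from station import camera_model
def ray(n,u,v):
    m=camera_model(n);f=200/np.tan(np.radians(m["vertical_fov"]/2))
    R=np.array(m["R"]);d=R.T@np.array([(u-m["cx"])/f,(v-m["cy"])/f,1]);return -R.T@m["t"],d
def onz(n,u,v,z):
    c,d=ray(n,u,v);return c+d*(z-c[2])/d[2]
def proj(n,X):
    m=camera_model(n);f=200/np.tan(np.radians(m["vertical_fov"]/2));p=np.array(m["R"])@X+m["t"]
    return p[:2]/p[2]*f+[m["cx"],m["cy"]]
E
```

```text
(no output)
```

View pics/a.png

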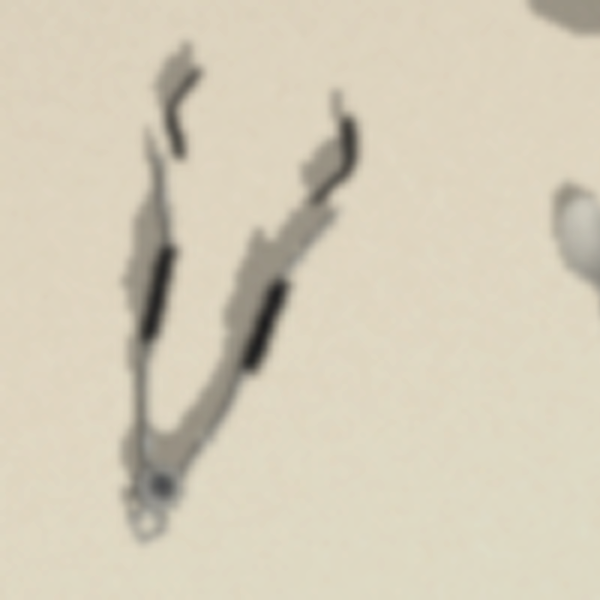

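View pics/b.png

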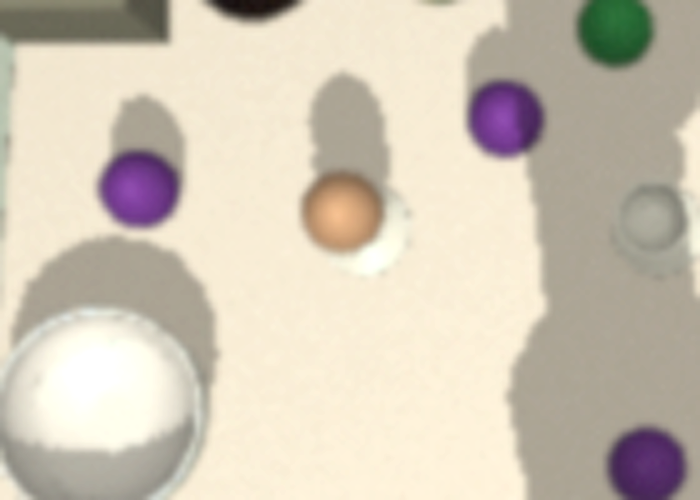

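The tongs crop shows black pad centres at about (391.7,238.8) and (409.5,244.3), the pin at (392,271), and jaws at about (394,208) and (422.5,214). In the second crop the egg (brown) is centred at about (233.4,207.4), with its white cup seen below right of it. Purple decoys are at (193,203), (266,188) and (294,258).

Run:
```python
import cv2,numpy as np
from h import *
t=np.load("top0.npy").astype(int);s=np.load("side0.npy").astype(int)
print("cam",ray("top",0,0)[0],ray("side",0,0)[0])
def blobs(m,x0,y0,mn=15):
    n,l,st,c=cv2.connectedComponentsWithStats(m.astype(np.uint8));return [(c[i]+[x0,y0],st[i]+np.array([x0,y0,0,0,0])) for i in range(1,n) if st[i][4]>=mn]
sub=t[190:290,365:440]
for c,st in blobs(sub.max(2)<75,365,190,5):
    print("dark",c.round(1),st,onz("top",*c,.03).round(4),onz("top",*c,.015).round(4),onz("top",*c,.018)[:2].round(4))
for n,(x0,y0,x1,y1) in dict(top=(215,190,255,230),side=(232,195,258,222)).items():
    im=(t if n=="top" else s)[y0:y1,x0:x1]
    for c,st in blobs((im[...,0]-im[...,2]>50),x0,y0): print("egg",n,c.round(1),st,onz(n,*c,.058).round(4),onz(n,*c,.065).round(4))
print("pin",onz("top",392,271,.02)); print("jawL",onz("top",394,208,.015),"jawR",onz("top",422.5,214,.015))
for nm,(u,v),z in [("spare",(295.4,208.5),.045),("garlic",(332,181),.03),("jar",(248,150),.1),("pur1",(193,202.6),.03),("pur2",(266,188.5),.03),("grn",(288,170.5),.03),("pur3",(294.4,258),.03),("bowl",(185,247),.05),("spoontop",(463,230),0),("mill",(195,133),.2),("mug",(249,150),.1)]:
    print(nm,onz("top",u,v,z)[:2].round(3))
```

```text
cam [ 0.33710571 -0.01175849  1.24265542] [-0.30711752  0.10241897  1.43374794]
dark [393.5 211.5] [393 209   2   6   6] [ 0.5354 -0.1806  0.03  ] [ 0.5379 -0.1826  0.015 ] [ 0.5374 -0.1822]
dark [422.3 214.1] [421 210   3  10  16] [ 0.5282 -0.2585  0.03  ] [ 0.5305 -0.2615  0.015 ] [ 0.5301 -0.2609]
dark [390.7 238. ] [389 231   5  16  40] [ 0.4632 -0.1712  0.03  ] [ 0.4647 -0.1732  0.015 ] [ 0.4644 -0.1728]
dark [408.4 243.9] [405 237   8  15  43] [ 0.4472 -0.2182  0.03  ] [ 0.4486 -0.2208  0.015 ] [ 0.4483 -0.2203]
egg top [232.8 208. ] [227 203  12  11 106] [0.5405 0.2525 0.058 ] [0.5393 0.2509 0.065 ]
egg side [243.4 209.3] [238 204  11  12 104] [0.5426 0.2504 0.058 ] [0.5383 0.2496 0.065 ]
pin [ 0.37561341 -0.17375426  0.02      ]
jawL [ 0.54767311 -0.18427662  0.015     ] jawR [ 0.53089526 -0.26203945  0.015     ]
spare [0.541 0.086]
garlic [ 0.621 -0.013]
jar [0.689 0.209]
pur1 [0.56  0.369]
pur2 [0.6   0.169]
grn [0.651 0.109]
pur3 [0.409 0.088]
bowl [0.437 0.377]
spoontop [ 0.489 -0.375]
mill [0.701 0.32 ]
mug [0.689 0.206]
```

The tongs origin is at about (0.457,-0.198) with heading -17°, and the egg axis is at about (0.540,0.2515). First I turn the tool by +0.649 rad, then move over the tongs.

```bash
python3 -m crank '[[0,0,0,0,0,0.108,1],[0,0,0,0,0,0.108,1],[0,0,0,0,0,0.108,1],[0,0,0,0,0,0.108,1],[0,0,0,0,0,0.108,1],[0,0,0,0,0,0.109,1],[6.5,-24.5,0,0,0,0,1],[6.5,-24.5,0,0,0,0,1],[6.5,-24.5,0,0,0,0,1],[6.5,-24.5,0,0,0,0,1]]' 20
python3 -m crank '[[6.5,-24.5,0,0,0,0,1],[6.5,-24.5,0,0,0,0,1],[6.5,-24.5,0,0,0,0,1],[6.5,-24.5,0,0,0,0,1],[6.5,-24.5,0,0,0,0,1],[6.5,-24.5,0,0,0,0,1],[6.5,-24.5,0,0,0,0,1],[6.5,-24.5,0,0,0,0,1],[6.5,-24.5,0,0,0,0,1],[6.5,-24.5,0,0,0,0,1]]'
python3 -m crank '[[6.5,-24.5,0,0,0,0,1],[6.5,-24.5,0,0,0,0,1],[6.5,-24.5,0,0,0,0,1],[6.5,-24.5,0,0,0,0,1],[0,0,20,0,0,0,1],[0,0,20,0,0,0,1],[0,0,20,0,0,0,1],[0,0,20,0,0,0,1],[0,0,20,0,0,0,1],[0,0,0,0,0,0,1]]'
python3 - <<'E'
from station import ctrl
from scipy.spatial.transform import Rotation as R
o=ctrl.get_obs();print(o['t'],o['tool_pos'],R.from_rotvec(o['tool_rot']).as_matrix().round(4))
E
```

```text
t: 0.93
tool_pos: [0.2696, -0.4991, 0.2305]
tool_rot: [-3.106, 0.464, 0.001]
contact_force: [0.4, -1.0, -0.8]
opening: 0.0854
grip_force: 0.0
t: 1.77
tool_pos: [0.4033, -0.2836, 0.2308]
tool_rot: [-3.107, 0.464, 0.001]
contact_force: [-0.2, -0.4, -0.4]
opening: 0.0855
grip_force: 0.0
t: 2.6
tool_pos: [0.4536, -0.1969, 0.1261]
tool_rot: [-3.104, 0.463, 0.013]
contact_force: [-0.1, -0.3, -1.0]
opening: 0.0856
grip_force: 0.0
2.6 [ 0.45355534 -0.19689672  0.12610058] [[ 0.9564 -0.2918 -0.0079]
 [-0.2918 -0.9565  0.0049]
 [-0.009  -0.0024 -1.    ]]
```

```bash
python3 -m crank '[[1,0,15,0,0,0,1],[1,0,20,0,0,0,1],[1,0,20,0,0,0,1],[0,0,20,0,0,0,1],[0,0,15,0,0,0,1],[0,0,13,0,0,0,1],[0,0,10,0,0,0,1],[0,0,7,0,0,0,1],[0,0,5,0,0,0,1],[0,0,0,0,0,0,1]]' 20
python3 -m crank '[[0,0,0,0,0,0,1],[0,0,0,0,0,0,0.8],[0,0,0,0,0,0,0.6],[0,0,0,0,0,0,0.5],[0,0,0,0,0,0,0.4],[0,0,0,0,0,0,0.35],[0,0,0,0,0,0,0.3],[0,0,0,0,0,0,0.25],[0,0,0,0,0,0,0.2],[0,0,0,0,0,0,0.2]]' 20
python3 - <<'E'
from station import ctrl,get_image
import cv2
from scipy.spatial.transform import Rotation as R
o=ctrl.get_obs();print(o['t'],o['tool_pos'],R.from_rotvec(o['tool_rot']).as_matrix().round(4))
a=get_image("top")[160:300,340:480,::-1];b=get_image("side")[150:290,330:470,::-1]
cv2.imwrite("pics/c.png",cv2.resize(cv2.hconcat([a,b]),None,fx=2.85,fy=2.85,interpolation=cv2.INTER_CUBIC))
E
```

```text
t: 3.43
tool_pos: [0.4592, -0.1996, 0.0058]
tool_rot: [-3.107, 0.464, 0.002]
contact_force: [0.7, 0.6, -0.1]
opening: 0.0854
grip_force: 0.0
t: 4.27
tool_pos: [0.4607, -0.2004, 0.008]
tool_rot: [3.106, -0.464, 0.004]
contact_force: [-0.6, 0.3, 8.0]
opening: 0.0514
grip_force: 7.2
4.2667 [ 0.46070783 -0.20043481  0.00802716] [[ 9.564e-01 -2.919e-01  2.200e-03]
 [-2.919e-01 -9.564e-01 -1.300e-03]
 [ 2.500e-03  6.000e-04 -1.000e+00]]
```

View pics/c.png

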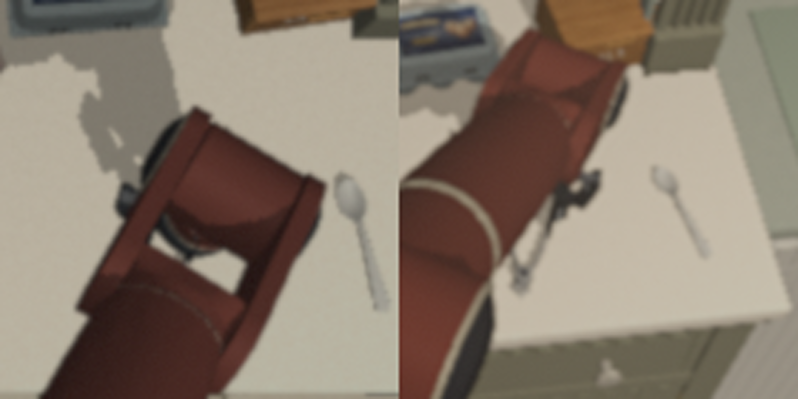

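The side view shows the tongs between the fingers, jaws at about (575,190) and pin at (520,280) in the crop, still flat and straight. The 8 N upward push suggests that the fingers drag the pads down as they swing forward. The grip also seems high, so I'll reopen a little and check the free depth.

```bash
python3 -m crank '[[0,0,0,0,0,0,0.5],[0,0,0,0,0,0,0.5],[0,0,0,0,0,0,0.5],[0,0,0,0,0,0,0.5],[0,0,2,0,0,0,0.5],[0,0,2,0,0,0,0.5],[0,0,2,0,0,0,0.5],[0,0,0,0,0,0,0.5],[0,0,0,0,0,0,0.5],[0,0,0,0,0,0,0.5]]' 20
```

```text
t: 5.2
tool_pos: [0.4594, -0.1997, 0.0002]
tool_rot: [-3.107, 0.464, 0.0]
contact_force: [0.6, 1.2, -0.2]
opening: 0.0639
grip_force: 0.0
```

It is free at TCP z=0. I'll close again, rising slightly to follow the finger swing.

```bash
python3 -m crank '[[0,0,0,0,0,0,0.4],[0,0,0,0,0,0,0.36],[0,0,-0.5,0,0,0,0.32],[0,0,-0.5,0,0,0,0.28],[0,0,-0.5,0,0,0,0.24],[0,0,-0.5,0,0,0,0.2],[0,0,-0.5,0,0,0,0.16],[0,0,0,0,0,0,0.16],[0,0,0,0,0,0,0.16],[0,0,0,0,0,0,0.16]]' 20
```

```text
t: 6.03
tool_pos: [0.4593, -0.1996, 0.0026]
tool_rot: [-3.107, 0.464, 0.001]
contact_force: [-0.6, 0.4, -1.5]
opening: 0.0496
grip_force: 5.2
```

```bash
python3 -m crank '[[0,0,-3,0,0,0,0.16],[0,0,-6,0,0,0,0.16],[0,0,-10,0,0,0,0.16],[0,0,-15,0,0,0,0.16],[0,0,-18,0,0,0,0.16],[0,0,-18,0,0,0,0.16],[0,0,-18,0,0,0,0.16],[0,0,-15,0,0,0,0.16],[0,0,-10,0,0,0,0.16],[0,0,-7,0,0,0,0.16]]' 20
python3 - <<'E'
from station import ctrl,get_image
import cv2
a=get_image("top")[160:300,330:470,::-1];b=get_image("side")[130:270,330:470,::-1]
cv2.imwrite("pics/d.png",cv2.resize(cv2.hconcat([a,b]),None,fx=2.85,fy=2.85,interpolation=cv2.INTER_CUBIC))
o=ctrl.get_obs();print(o['tool_pos'],o['opening'])
E
```

```text
t: 6.87
tool_pos: [0.4602, -0.2002, 0.1252]
tool_rot: [3.106, -0.463, 0.005]
contact_force: [-0.2, 0.3, -1.6]
opening: 0.0494
grip_force: 5.1
[ 0.46026378 -0.2002155   0.12453993] 0.049683808380248405
```

View pics/d.png

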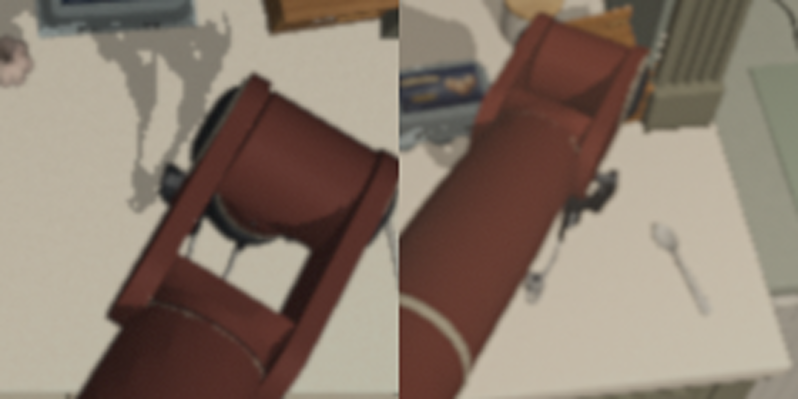

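Both views show the tongs lifted level. The right jaw is visible in the side view at about (400.5,195) and the pin ring at about (378,229). I'll check those against the predicted positions and work out the transit.

Run:
```python
import numpy as np
from h import *
T=np.array([.4602,-.2002,.1245]);d=np.array([.9564,-.2918,0]);r=np.array([-.2918,-.9564,0])
u=T+[0,0,-.0026]
for off in(-.0028,0):
  J=u+d*(.085+off)+r*.037+[0,0,.009];P=u+d*(-.085+off)+[0,0,.013]
  print(off,"jaw",proj("side",J),"jawtop",proj("top",J),"pin",proj("side",P))
for psi in(15,30):
  c,s=np.cos(np.radians(psi)),np.sin(np.radians(psi))
  tgt=np.array([.540,.2515])-.082*np.array([c,s]);print(psi,tgt,np.hypot(*tgt),np.degrees(np.arctan2(tgt[1],tgt[0])))
```

```text
-0.0028 jaw [394.04772757 186.89981366] jawtop [430.77176565 207.89292933] pin [377.50229617 228.64067766]
0 jaw [394.12455992 186.21390569] jawtop [431.05593692 206.83568949] pin [377.60044271 227.87105663]
15 [0.46079408 0.23027684] 0.515129700647848 26.553092980263813
30 [0.46898592 0.2105    ] 0.5140603468862874 24.17248727364751
```

Run:
```python
from station import ctrl,get_image
import cv2
b=get_image("side")[165:245,360:440,::-1]
cv2.imwrite("pics/e.png",cv2.convertScaleAbs(cv2.resize(b,None,fx=7.5,fy=7.5,interpolation=cv2.INTER_CUBIC),alpha=1.4))
o=ctrl.get_obs();print(o['tool_pos'],o['wrist_torque'])
```

```text
[ 0.45958557 -0.19982732  0.1232089 ] [-0.02591884 -0.00235305 -0.03986702]
```

View pics/e.png

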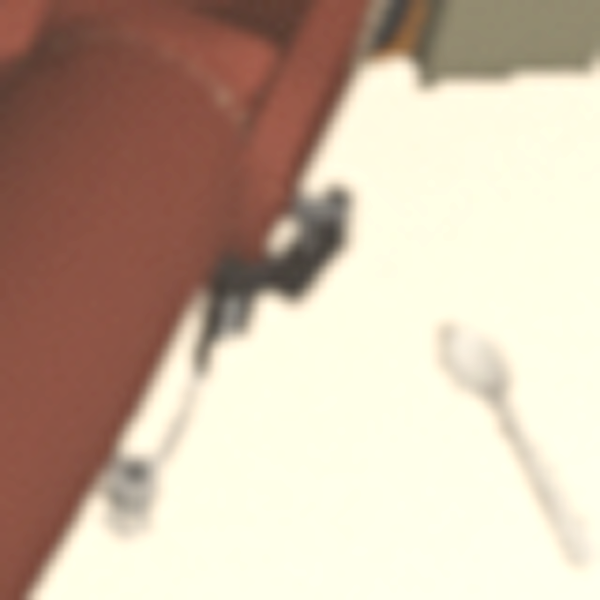

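The dark shape is the gripper finger. The jaws are hidden behind the arm, but the pin position at (377.3,227) matches the prediction, so the tongs are level and held as expected. Now the arc to the egg.

Run:
```python
import numpy as np
from scipy.optimize import fsolve
w=[.3,.7]+[1]*26+[.7,.3]; de=.0293
def end(v):
    p=np.array([459.4,-199.7]);a=np.radians(-17.0);P=[]
    for k in w:
        x=np.array([np.cos(a),np.sin(a)]);y=np.array([np.sin(a),-np.cos(a)])
        p=p+k*(v[0]*x+v[1]*y);a+=k*de;P.append(np.hypot(*p))
    return p,a,P
v=fsolve(lambda v:end(v)[0]-[469,210.5],[2,-15]);print(v,end(v.round(2)))
```

```text
[  1.84417722 -14.95944215] (array([468.88534153, 210.50384232]), np.float64(0.5236940271609638), [np.float64(500.9888275743413), np.float64(501.197647575322), np.float64(501.5719812040485), np.float64(501.9575024717874), np.float64(502.35385506710753), np.float64(502.76067354246106), np.float64(503.17758371895013), np.float64(503.60420309709383), np.float64(504.04014127290725), np.float64(504.485000358613), np.float64(504.9383754073133), np.float64(505.3998548409642), np.float64(505.8690208810033), np.float64(506.345449980998), np.float64(506.82871326069755), np.float64(507.31837694088557), np.float64(507.81400277845165), np.float64(508.31514850111614), np.float64(508.82136824126275), np.float64(509.3322129683551), np.float64(509.84723091943266), np.float64(510.36596802720345), np.float64(510.8879683452739), np.float64(511.412774470077), np.float64(511.9399279590821), np.float64(512.4689697448946), np.float64(512.9994405448724), np.float64(513.530881265912), np.float64(513.856884913808), np.float64(513.9701656083614)])
```

```bash
python3 -m crank '[[0.55,-4.5,0,0,0,-0.0088,0.16],[1.3,-10.5,0,0,0,-0.0205,0.16],[1.84,-15,0,0,0,-0.0293,0.16],[1.84,-15,0,0,0,-0.0293,0.16],[1.84,-15,0,0,0,-0.0293,0.16],[1.84,-15,0,0,0,-0.0293,0.16],[1.84,-15,0,0,0,-0.0293,0.16],[1.84,-15,0,0,0,-0.0293,0.16],[1.84,-15,0,0,0,-0.0293,0.16],[1.84,-15,0,0,0,-0.0293,0.16]]' 20
python3 -m crank '[[1.84,-15,0,0,0,-0.0293,0.16],[1.84,-15,0,0,0,-0.0293,0.16],[1.84,-15,0,0,0,-0.0293,0.16],[1.84,-15,0,0,0,-0.0293,0.16],[1.84,-15,0,0,0,-0.0293,0.16],[1.84,-15,0,0,0,-0.0293,0.16],[1.84,-15,0,0,0,-0.0293,0.16],[1.84,-15,0,0,0,-0.0293,0.16],[1.84,-15,0,0,0,-0.0293,0.16],[1.84,-15,0,0,0,-0.0293,0.16]]' 20
python3 -m crank '[[1.84,-15,0,0,0,-0.0293,0.16],[1.84,-15,0,0,0,-0.0293,0.16],[1.84,-15,0,0,0,-0.0293,0.16],[1.84,-15,0,0,0,-0.0293,0.16],[1.84,-15,0,0,0,-0.0293,0.16],[1.84,-15,0,0,0,-0.0293,0.16],[1.84,-15,0,0,0,-0.0293,0.16],[1.84,-15,0,0,0,-0.0293,0.16],[1.3,-10.5,0,0,0,-0.0205,0.16],[0.55,-4.5,0,0,0,-0.0088,0.16]]' 20
python3 -m crank '[[0,0,0,0,0,0,0.16],[0,0,0,0,0,0,0.16],[0,0,0,0,0,0,0.16],[0,0,0,0,0,0,0.16],[0,0,0,0,0,0,0.16],[0,0,0,0,0,0,0.16],[0,0,0,0,0,0,0.16],[0,0,0,0,0,0,0.16],[0,0,0,0,0,0,0.16],[0,0,0,0,0,0,0.16]]' 20
python3 - <<'E'
from station import ctrl,get_image
import cv2,numpy as np
from scipy.spatial.transform import Rotation as R
a=get_image("top");b=get_image("side");np.save("top1.npy",a);np.save("side1.npy",b)
a=a[150:270,180:310,::-1];b=b[150:270,190:320,::-1]
cv2.imwrite("pics/f.png",cv2.resize(cv2.hconcat([a,b]),None,fx=3.07,fy=3.07,interpolation=cv2.INTER_CUBIC))
o=ctrl.get_obs();M=R.from_rotvec(o['tool_rot']).as_matrix();print(o['t'],o['tool_pos'],M.round(4),o['opening'])
E
```

```text
t: 7.85
tool_pos: [0.4992, -0.0684, 0.1216]
tool_rot: [-3.14, 0.046, 0.003]
contact_force: [-0.2, 0.4, -1.6]
opening: 0.0494
grip_force: 5.1
t: 8.68
tool_pos: [0.5021, 0.082, 0.1216]
tool_rot: [-3.114, -0.413, 0.003]
contact_force: [0.2, -0.1, -1.5]
opening: 0.0494
grip_force: 5.1
t: 9.52
tool_pos: [0.4673, 0.2131, 0.1218]
tool_rot: [-3.033, -0.819, 0.003]
contact_force: [-0.6, 1.0, -0.7]
opening: 0.0492
grip_force: 5.1
t: 10.35
tool_pos: [0.4687, 0.2115, 0.1228]
tool_rot: [-3.034, -0.814, -0.0]
contact_force: [0.7, 0.1, -1.6]
opening: 0.0496
grip_force: 5.2
10.45 [0.46863317 0.21158084 0.12279568] [[ 0.8657  0.5005  0.    ]
 [ 0.5005 -0.8657  0.    ]
 [ 0.     -0.     -1.    ]] 0.04990582516275811
```

View pics/f.png

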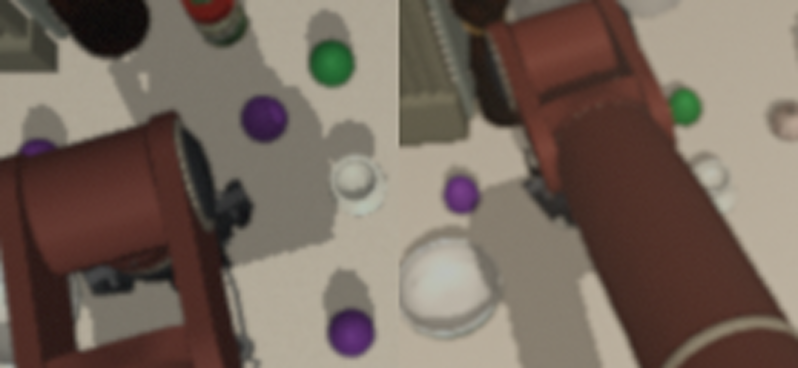

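The arm hides the jaws and egg in both views, while the neighbours (purple at (265,117), spare cup at (355,180)) are clear and untouched. By kinematics the jaw centre is at (0.5396,0.2526), within 2 mm of the egg axis. I'll lower 71 mm.

```bash
python3 -m crank '[[0,0,3,0,0,0,0.16],[0,0,6,0,0,0,0.16],[0,0,6,0,0,0,0.16],[0,0,6,0,0,0,0.16],[0,0,6,0,0,0,0.16],[0,0,5,0,0,0,0.16],[0,0,4,0,0,0,0.16],[0,0,2,0,0,0,0.16],[0,0,0,0,0,0,0.16],[0,0,0,0,0,0,0.16]]' 20
python3 -m crank '[[0,0,3,0,0,0,0.16],[0,0,5,0,0,0,0.16],[0,0,6,0,0,0,0.16],[0,0,6,0,0,0,0.16],[0,0,5,0,0,0,0.16],[0,0,4,0,0,0,0.16],[0,0,3,0,0,0,0.16],[0,0,1,0,0,0,0.16],[0,0,0,0,0,0,0.16],[0,0,0,0,0,0,0.16]]' 20
python3 - <<'E'
from station import ctrl
o=ctrl.get_obs();print(o['tool_pos'],o['contact_force'],o['wrist_torque'])
E
```

```text
t: 11.28
tool_pos: [0.4687, 0.2116, 0.0848]
tool_rot: [3.034, 0.814, -0.0]
contact_force: [1.1, -0.7, -0.9]
opening: 0.0499
grip_force: 5.2
t: 12.12
tool_pos: [0.4688, 0.2116, 0.0519]
tool_rot: [-3.034, -0.814, -0.0]
contact_force: [0.1, 0.0, -1.1]
opening: 0.0493
grip_force: 5.2
[0.46879395 0.21162962 0.05193675] [ 0.07737256  0.04649588 -1.13346991] [-0.01200877 -0.04044891  0.01334699]
```

```bash
python3 -m crank '[[0,0,-0.1,0,0,0,0.13],[0,0,-0.1,0,0,0,0.1],[0,0,-0.1,0,0,0,0.08],[0,0,-0.1,0,0,0,0.06],[0,0,-0.1,0,0,0,0.04],[0,0,-0.1,0,0,0,0.02],[0,0,-0.1,0,0,0,0.0],[0,0,-0.1,0,0,0,-0.02],[0,0,-0.1,0,0,0,-0.03],[0,0,0,0,0,0,-0.04]]' 20
python3 -m crank '[[0,0,0,0,0,0,-0.05],[0,0,0,0,0,0,-0.06],[0,0,0,0,0,0,-0.07],[0,0,0,0,0,0,-0.08],[0,0,0,0,0,0,-0.09],[0,0,0,0,0,0,-0.1],[0,0,0,0,0,0,-0.11],[0,0,0,0,0,0,-0.12],[0,0,0,0,0,0,-0.12],[0,0,0,0,0,0,-0.12]]' 20
python3 - <<'E'
from station import ctrl
o=ctrl.get_obs();print(o['tool_pos'],o['contact_force'],o['wrist_torque'])
E
```

```text
t: 12.95
tool_pos: [0.4686, 0.2116, 0.0527]
tool_rot: [3.034, 0.814, -0.0]
contact_force: [-0.1, -0.2, -1.1]
opening: 0.0413
grip_force: 13.7
t: 13.78
tool_pos: [0.4687, 0.2116, 0.0527]
tool_rot: [3.034, 0.814, 0.0]
contact_force: [0.3, -0.8, -1.1]
opening: 0.041
grip_force: 20.2
[0.46866623 0.21156017 0.0527334 ] [ 0.33468217 -0.77736954 -1.08503836] [-0.1038105  -0.04916324 -0.05209611]
```

The jaws are on the egg at 41 mm opening and 20 N. I'll lift slowly.

```bash
python3 -m crank '[[0,0,-1,0,0,0,-0.12],[0,0,-2,0,0,0,-0.12],[0,0,-3,0,0,0,-0.12],[0,0,-4,0,0,0,-0.12],[0,0,-5,0,0,0,-0.12],[0,0,-5,0,0,0,-0.12],[0,0,-6,0,0,0,-0.12],[0,0,-6,0,0,0,-0.12],[0,0,-6,0,0,0,-0.12],[0,0,-6,0,0,0,-0.12]]' 20
python3 -m crank '[[0,0,-6,0,0,0,-0.12],[0,0,-6,0,0,0,-0.12],[0,0,-6,0,0,0,-0.12],[0,0,-6,0,0,0,-0.12],[0,0,-6,0,0,0,-0.12],[0,0,-5,0,0,0,-0.12],[0,0,-4,0,0,0,-0.12],[0,0,-2,0,0,0,-0.12],[0,0,0,0,0,0,-0.12],[0,0,0,0,0,0,-0.12]]' 20
python3 - <<'E'
from station import ctrl,get_image
import cv2,numpy as np
o=ctrl.get_obs();print(o['tool_pos'],o['contact_force'],o['wrist_torque'],o['opening'])
a=get_image("top");b=get_image("side")
for im in(a,b):
    i=im.astype(int);m=(i[...,0]-i[...,2]>50)&(i[...,1]-i[...,2]>15);m[:190]=0;m[250:]=0;m[:,:200]=0;m[:,270:]=0;print(m.sum(),np.argwhere(m).mean(0) if m.any() else 0)
a=a[150:270,180:310,::-1];b=b[150:270,190:320,::-1]
cv2.imwrite("pics/g.png",cv2.resize(cv2.hconcat([a,b]),None,fx=3.07,fy=3.07,interpolation=cv2.INTER_CUBIC))
E
```

```text
t: 14.62
tool_pos: [0.4688, 0.2116, 0.0976]
tool_rot: [-3.034, -0.814, -0.001]
contact_force: [0.2, -0.9, -2.2]
opening: 0.0409
grip_force: 20.3
t: 15.45
tool_pos: [0.4686, 0.2116, 0.1376]
tool_rot: [-3.034, -0.814, 0.0]
contact_force: [-0.3, 0.8, -1.6]
opening: 0.0411
grip_force: 20.3
[0.46856391 0.21155524 0.13761197] [-0.31461135  0.77199866 -1.59835416] [-0.04332577  0.03676048  0.00990832] 0.041053212010978626
0 0
0 0
```

View pics/g.png

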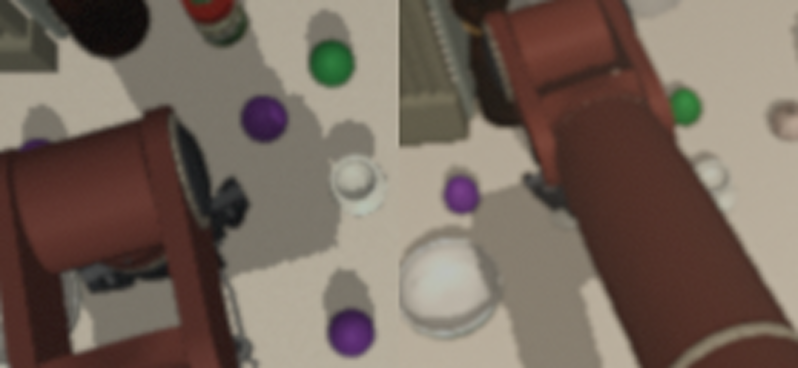

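The arm still blocks the view, but the opening stays at 41 mm while 37 mm is commanded, so the egg must be between the jaws. I'll swing back a little, gently, to see that the cup stayed put, and turn the tool to expose the jaws.

```bash
python3 -m crank '[[0,4,0,0,0,0.02,-0.12],[0,8,0,0,0,0.04,-0.12],[0,12,0,0,0,0.06,-0.12],[0,15,0,0,0,0.07,-0.12],[0,15,0,0,0,0.07,-0.12],[0,15,0,0,0,0.07,-0.12],[0,15,0,0,0,0.07,-0.12],[0,15,0,0,0,0.07,-0.12],[0,15,0,0,0,0.07,-0.12],[0,15,0,0,0,0.07,-0.12]]' 20
python3 -m crank '[[0,15,0,0,0,0.07,-0.12],[0,15,0,0,0,0.07,-0.12],[0,12,0,0,0,0.06,-0.12],[0,8,0,0,0,0.04,-0.12],[0,4,0,0,0,0.02,-0.12],[0,0,0,0,0,0,-0.12],[0,0,0,0,0,0,-0.12],[0,0,0,0,0,0,-0.12],[0,0,0,0,0,0,-0.12],[0,0,0,0,0,0,-0.12]]' 20
python3 - <<'E'
from station import ctrl,get_image
import cv2,numpy as np
o=ctrl.get_obs();print(o['tool_pos'],o['opening'])
a=get_image("top");b=get_image("side")
a=a[140:270,180:330,::-1];b=b[150:280,190:340,::-1]
cv2.imwrite("pics/i.png",cv2.resize(cv2.hconcat([a,b]),None,fx=2.66,fy=2.66,interpolation=cv2.INTER_CUBIC))
E
```

```text
t: 16.38
tool_pos: [0.5003, 0.0869, 0.1376]
tool_rot: [3.138, -0.144, -0.0]
contact_force: [-0.5, 0.4, -2.6]
opening: 0.041
grip_force: 20.4
t: 17.22
tool_pos: [0.4902, 0.0359, 0.1377]
tool_rot: [-3.095, 0.539, 0.0]
contact_force: [-0.9, -0.1, -2.0]
opening: 0.0409
grip_force: 20.4
[0.49015475 0.03590412 0.13770798] 0.04087355167420416
```

View pics/i.png

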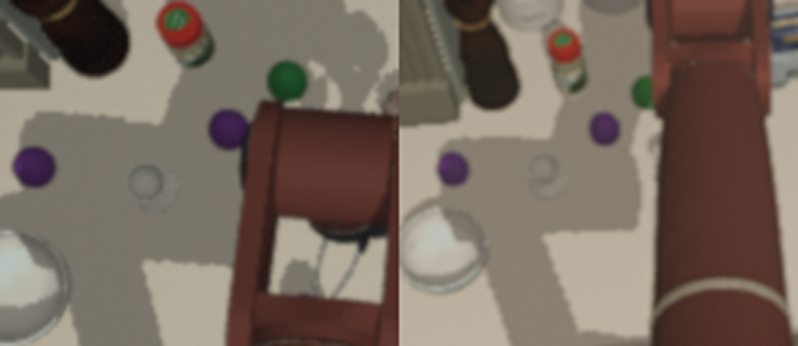

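The cup stands empty in its place, at about (235,208) in the top view. The neighbours are unmoved and the grip still holds at 41 mm, so the egg is hanging in the tongs. I'm handing in.

```bash
python3 -c "
from station import ctrl
print(ctrl.finish_job())"
```

```text
the job is handed in; nothing more can be done
None
```

I handed the job in with the egg held in the tongs about 85 mm above where it stood: its cup is empty and in place, and nothing else in view had moved. The arm hid the egg itself in the last pictures, so I judged it held from the empty cup and the tongs staying stopped at 41 mm with a 20 N grip.

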